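# Sort two spindle screws into the pitch gauges

### The arm

A 6-joint arm with a two-finger parallel gripper is mounted at the origin on the work surface. World frame = base frame: x ahead of the robot, y to its left, z up, the work surface at z = 0. Lengths are in m, angles in rad, forces in N, time in s.
With the tool pointing down it reaches from about 0.275 to 0.75 m from the base axis. Payload 10.2 kg.
Tool frame: the origin (TCP) lies at the very end of the fingers, on their centre line; the grasp point (between the pads) lies 19 mm behind it (bot.pinch_z is the distance from the TCP to the grasp point, in m); z points along the fingers, y is the direction in which the jaws open and shut (so a half turn about z gives the same grasp; the last joint's range is limited). The gripper opens to 85 mm and grips with 20 to 120 N. Pads are 22 mm wide; open, the fingers measure 114 mm over their backs; the gripper's body (76 mm by 85 mm) begins 54 mm behind the grasp point. The pads swing forward as they close: fully open they stand 13 mm farther back than shut.
Start: joints at [0.921, 0.313, 1.498, -0, 1.331, -0.223], TCP at [0.217, 0.478, 0.202] pointing down, gripper open.
Joint ranges: [-2.94, 2.94], [-0.97, 2.17], [0.19, 2.56], [-1.23, 4.37], [0.02, 3.11], [-2.88, 2.88]. Speed limits (rad/s): [2.39, 2.39, 3.01, 3.14, 3.14, 3.14].

### API

Orientations are given as a rotation vector (axis times angle).
In Python, from rig import telemetry, optics, order, bot gives the robot as it stands.
- The arm moves only by the tool jog_arm, never from a script. Its argument "series" is a list of rows, each a list of 5 numbers: the opening, from 0 (shut) to 1 (fully open), then the shift along the tool's x, y, z in m, then the turn about the tool's z in degrees. A call has 1 to 10 rows; each row is the pose to reach, as a shift and turn from the pose commanded when the call began, along the tool's axes at that moment; what a row does not reach only later rows make up. A row lasts 1/10 s, in which the tool goes at most 50 mm and 8.59 degrees, less where a joint would pass 70% of its speed; a pose out of reach is approached as far as the arm can. A call with a gripper value outside its range is refused whole. The fingers move at their own pace and stop on an object; "force" is the grip in N (left out, the last holds). Time passes only in rows, so rows that repeat a pose let the fingers close. It gives the time, the measured TCP pose, the force and the opening at its end, in the units of the state.
- telemetry.state(): the state, without advancing time (a new reading comes with each control period).
- optics.read_camera(name): name is "side" or "top" or "wrist"; returns the picture (400x640x3 uint8, red, green, blue); there is no depth.
- optics.get_calibration(name): a dict with "fx", "fy", "cx", "cy" (pixels), "T" (4x4, takes a point from camera to world coordinates); the wrist camera has in their place "T_tool_cam" (4x4, takes a point from camera to tool coordinates, whose origin is the TCP and whose axes are the flange's). Camera axes: x right, y up, looking along -z (the intrinsics and any distortion apply to the point x, -y, -z); pixel columns grow to the right and rows downward; lengths in m; the calibration is good to about 2 mm. The wrist camera is an equidistant fisheye: a pixel r from the principal point sees the ray r / f radians off the axis. A picture is of the moment at which its call begins: read the wrist's pose just before it. get_calibration takes no time and is no camera call.
- order.job_done(): hands the job in, once; it reports no verdict.
The state is a dict: "time": time; "qpos": joint angles; "qvel": joint speeds; "tau": joint torques, N m; "tool_pos": TCP position; "ee_rot": TCP orientation; "force": force on the tool from outside, world axes, zero at the start; "torque": the same for the moment, N m; "opening": finger opening in m.
Only numpy, scipy, OpenCV 4.12 (cv2) and the standard library are available. Lean on these libraries where they do the work, as an engineer would, in place of code of your own. Each camera call takes 0.05 s, during which the arm holds its last target.

### The job

Two threaded spindle screws from the bench tools lie beside a plain one. Lay the coarse-threaded screw in the gauge with the wide-notched comb and the fine-threaded screw in the gauge with the narrow-notched comb, each lying along its comb, centred end to end, with both square ends fully down in the two saddles. Set them down, do not drop them.

Things in the scene. Friction and masses are not known exactly. Their poses are not given: they have to be found in the camera images.
- coarse_screw: Steel spindle screw lying on the bench, 130 mm long, 0.3 kg: coarse thread (13 mm pitch, 7 ridges), 20 mm outer diameter, over the middle 94 mm; an 18 mm long, 22 mm square block at each end, on which it rests (no rolling). Both ways round alike; any roll will do. Origin: on its axis at mid-length, 11 mm above its support; x along the screw. A smooth unthreaded one like it lies nearby, not needed.
- fine_screw: Steel spindle screw lying on the bench, 130 mm long, 0.3 kg: fine thread (5.5 mm pitch, 16 ridges), 20 mm outer diameter, over the middle 94 mm; an 18 mm long, 22 mm square block at each end, on which it rests (no rolling). Both ways round alike; any roll will do. Origin: on its axis at mid-length, 11 mm above its support; x along the screw. A smooth unthreaded one like it lies nearby, not needed.
- coarse_gauge: Fixed aluminium gauge, base 140 x 64 mm. Steel comb along x, wide notches (13 mm pitch), 92 x 14 mm, top at 29 mm. Origin: centre of underside, on bench; z up. At x = +-56 mm a saddle 14 mm thick: floor 32 mm wide at 30 mm height, walls leaning out to 52 mm apart at 51 mm height. A seated screw lies in both saddles, over the comb, its axis at 41 mm. Sides open between saddles, for fingers.
- fine_gauge: Fixed aluminium gauge, base 140 x 64 mm. Steel comb along x, narrow notches (5.5 mm pitch), 92 x 14 mm, top at 29 mm. Origin: centre of underside, on bench; z up. At x = +-56 mm a saddle 14 mm thick: floor 32 mm wide at 30 mm height, walls leaning out to 52 mm apart at 51 mm height. A seated screw lies in both saddles, over the comb, its axis at 41 mm. Sides open between saddles, for fingers.
Things that resemble listed ones, but are neither listed nor needed, are in the scene too. What is shaped like the fine_screw but blue or purple is not meant.

How it is judged:
By the outcome, as a careful person would: the job done as asked, in the order asked, and still so for the second after the job is handed in, with the robot touching nothing.
It also fails if it takes over 58 s, if anything falls off the work surface, if the arm or the gripper's body presses on something with over 40 N, if the wrist force passes 120 N, or if a joint passes its speed limit or range.

## Working session

There is one attempt and no reset: what is moved stays moved. The work goes in short steps, Python scripts to look and compute and a tool call to move; the robot and the scene stay as the last step left them, time stands still between calls to the robot, and variables do not carry over. Pictures are saved under pics/ and viewed, and the job is handed in when it is done.

Besides the shell and the picture viewer there is one more tool, called after "Emit:" as a command line: name --pt "numbers of a row" for each row, then --argument value for the rest. jog_arm: Moves the arm, as the interface text tells. Its arguments: {"type":"object","properties":{"series":{"type":"array","items":{"type":"array","items":{"type":"number"}}},"force":{"type":"number"}},"required":["series"]}

```bash
ls; mkdir -p pics; python3 - <<'E'
from rig import telemetry, optics, order, bot
import cv2
print(telemetry.state())
for n in("top","side","wrist"):
    im=optics.read_camera(n); cv2.imwrite(f"pics/{n}0.png",im[:,:,::-1]); print(n,optics.get_calibration(n))
E
```

```text
pics
{'time': 0.0, 'qpos': array([ 9.20574127e-01,  3.13459983e-01,  1.49843078e+00, -1.04171418e-06,
        1.33099276e+00, -2.23383999e-01]), 'qvel': array([ 0.00028946, -0.00061795, -0.00166361, -0.00056243,  0.00080229,
        0.00188392]), 'tau': array([-7.22320260e-05, -4.12268186e+01, -2.59743780e+01, -1.70413450e-04,
        4.10268927e-03,  3.52072846e-05]), 'tool_pos': array([0.21717165, 0.47765919, 0.20193236]), 'ee_rot': array([-6.65281718e-01, -3.06978438e+00,  1.83765426e-03]), 'force': array([ 0.81775521, -1.10627131,  0.11917545]), 'torque': array([0.03980012, 0.01182537, 0.05995259]), 'opening': 0.08533176664431534}
top {'fx': 421.3725739294728, 'fy': 421.3725739294728, 'cx': 313.76585724315345, 'cy': 196.4139215956164, 'T': array([[ 0.00666561,  0.99710298, -0.07577087,  0.29258057],
       [-0.99977524,  0.00817008,  0.01956299, -0.01325652],
       [ 0.02012537,  0.07562345,  0.99693333,  1.21126787],
       [ 0.        ,  0.        ,  0.        ,  1.        ]])}
side {'fx': 505.595190610062, 'fy': 505.595190610062, 'cx': 319.7414857318037, 'cy': 192.5883983959059, 'T': array([[ 0.96201868,  0.17334626, -0.21088178,  0.16674441],
       [-0.2729381 ,  0.6248914 , -0.73144755, -0.90024415],
       [ 0.00498451,  0.76122389,  0.64847001,  0.81894795],
       [ 0.        ,  0.        ,  0.        ,  1.        ]])}
wrist {'fx': 309.70691628693146, 'fy': 309.70691628693146, 'cx': 319.1642187700121, 'cy': 200.9479332856942, 'T_tool_cam': array([[-4.21376036e-04,  9.47992740e-01,  3.18291670e-01,
         8.29099802e-02],
       [ 9.99999739e-01,  2.12783768e-04,  6.90116897e-04,
        -4.72175566e-04],
       [ 5.86498507e-04,  3.18291878e-01, -9.47992583e-01,
        -1.71987569e-01],
       [ 0.00000000e+00,  0.00000000e+00,  0.00000000e+00,
         1.00000000e+00]])}
```

View pics/top0.png

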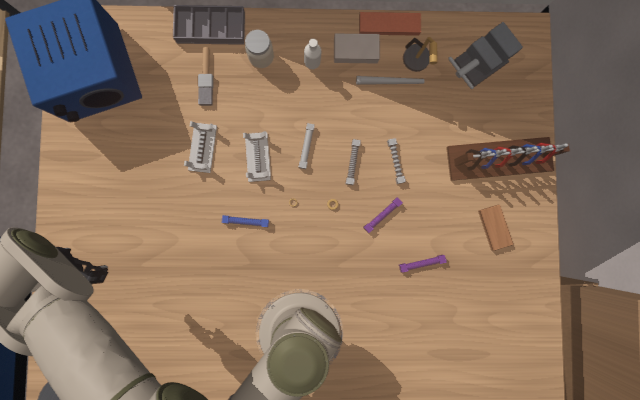

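View pics/side0.png

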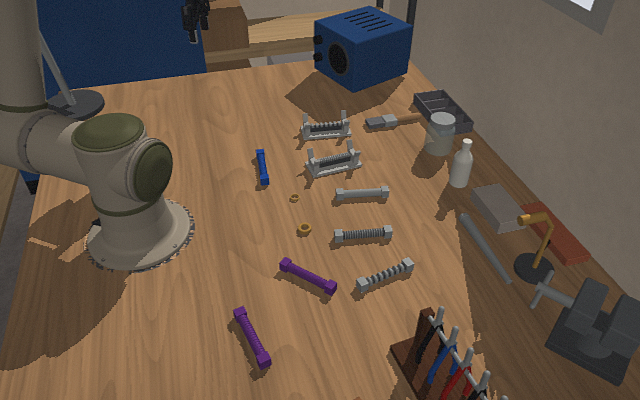

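View pics/wrist0.png

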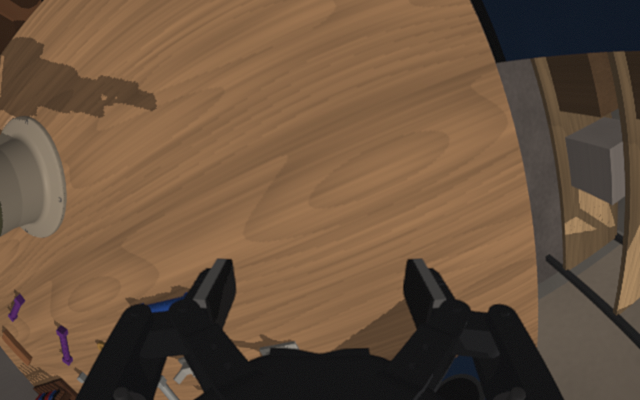

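The top view shows the gauges at about (202,147) and (258,157). The smooth screw is at (308,146), a finer one at (353,162) and a coarser one at (397,160). I'll zoom in to confirm the pitches.

```bash
python3 - <<'E'
import cv2
a=cv2.imread("pics/top0.png")
c=a[110:200,180:420]; c=cv2.resize(c,None,fx=3.3,fy=3.3,interpolation=cv2.INTER_CUBIC)
s=cv2.imread("pics/side0.png")[100:300,290:430]; 
cv2.imwrite("pics/topz.png",c); cv2.imwrite("pics/sidez.png",cv2.resize(s,None,fx=3,fy=3,interpolation=cv2.INTER_CUBIC))
E
```

```text
(no output)
```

View pics/topz.png

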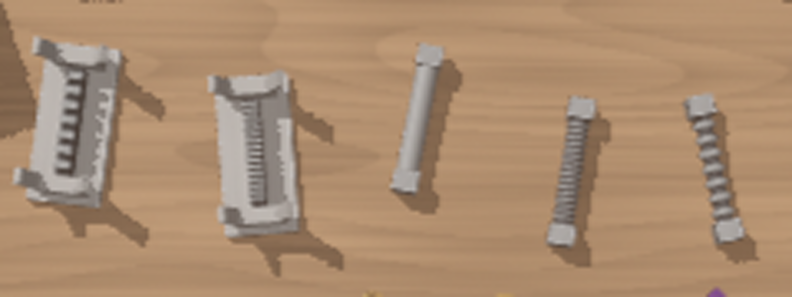

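View pics/sidez.png

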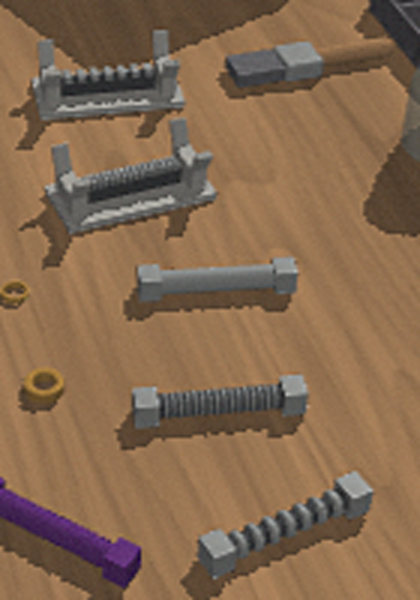

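```bash
cat > h.py <<'E'
from rig import telemetry, optics, order, bot
import cv2, numpy as np
from scipy.spatial.transform import Rotation as R
def ray(n,p,st=None):
    c=optics.get_calibration(n); p=np.atleast_2d(np.array(p,float))
    x=(p[:,0]-c['cx'])/c['fx']; y=(p[:,1]-c['cy'])/c['fy']
    if n=='wrist':
        r=np.hypot(x,y)+1e-12; d=np.stack([x/r*np.sin(r),-y/r*np.sin(r),-np.cos(r)],1)
        T=np.eye(4); T[:3,:3]=R.from_rotvec(st['ee_rot']).as_matrix(); T[:3,3]=st['tool_pos']; T=T@c['T_tool_cam']
    else:
        d=np.stack([x,-y,-np.ones_like(x)],1); T=c['T']
    return T[:3,3], d@T[:3,:3].T
def onz(n,p,z,st=None):
    o,d=ray(n,p,st); return o+d*((z-o[2])/d[:,2])[:,None]
def tool(st,P): # world -> tool coords
    return (np.atleast_2d(P)-st['tool_pos'])@R.from_rotvec(st['ee_rot']).as_matrix()
def snap(n,name):
    st=telemetry.state(); im=optics.read_camera(n); cv2.imwrite(f"pics/{name}.png",im[:,:,::-1]); np.save(f"pics/{name}.npy",im)
    import pickle; pickle.dump(st,open(f"pics/{name}.st","wb")); return st,im
E
python3 - <<'E'
from h import *
np.set_printoptions(precision=4,suppress=True)
st=telemetry.state(); print(R.from_rotvec(st['ee_rot']).as_matrix())
for nm,p,z in [("coarse",[[393,141.5],[400.9,180.3]],.02),("fine",[[356.4,142.4],[350.3,180.9]],.02),("gc",[[202,147]],.03),("gf",[[258,157]],.03)]:
    P=onz("top",p,z); m=P.mean(0); print(nm,P,m,"tool",tool(st,m)[0])
    if len(P)>1:
        d=P[0]-P[1]; print(np.degrees(np.arctan2(d[1],d[0])),np.linalg.norm(d))
E
```

```text
[[-0.9103  0.4139 -0.0006]
 [ 0.4139  0.9103 -0.0008]
 [ 0.0002 -0.0009 -1.    ]]
coarse [[ 0.5433 -0.2634  0.02  ]
 [ 0.4313 -0.2852  0.02  ]] [ 0.4873 -0.2743  0.02  ] tool [-0.5572 -0.5726  0.1825]
11.012681583446643 0.11411170406715768
fine [[ 0.5396 -0.158   0.02  ]
 [ 0.4283 -0.1404  0.02  ]] [ 0.4839 -0.1492  0.02  ] tool [-0.5024 -0.4601  0.1824]
-8.951966412247735 0.1126391888128853
gc [[0.5196 0.28   0.03  ]] [0.5196 0.28   0.03  ] tool [-0.3572 -0.0547  0.172 ]
gf [[0.4927 0.1218 0.03  ]] [0.4927 0.1218 0.03  ] tool [-0.3982 -0.2098  0.1722]
```

Emit:
jog_arm --pt "1 -0.4 -0.124 -0.02 -24" --pt "1 -0.4 -0.124 -0.02 -24" --pt "1 -0.4 -0.124 -0.02 -24" --pt "1 -0.4 -0.124 -0.02 -24" --pt "1 -0.4 -0.124 -0.02 -24" --pt "1 -0.4 -0.124 -0.02 -24" --pt "1 -0.4 -0.124 -0.02 -24" --pt "1 -0.4 -0.124 -0.02 -24" --pt "1 -0.4 -0.124 -0.02 -24" --pt "1 -0.4 -0.124 -0.02 -24"

```text
time: 1.15
tool_pos: [0.5327, 0.1962, 0.2217]
ee_rot: [-0.02, -3.141, 0.001]
force: [-0.4, 0.5, 0.2]
opening: 0.0854
```

```bash
python3 - <<'E'
from h import *
snap("wrist","w1"); print(telemetry.state()['time'],telemetry.state()['qvel'])
E
```

```text
1.2 [ 0.05346161 -0.02888465  0.03478724  0.0078321   0.00055273  0.01546055]
```

View pics/w1.png

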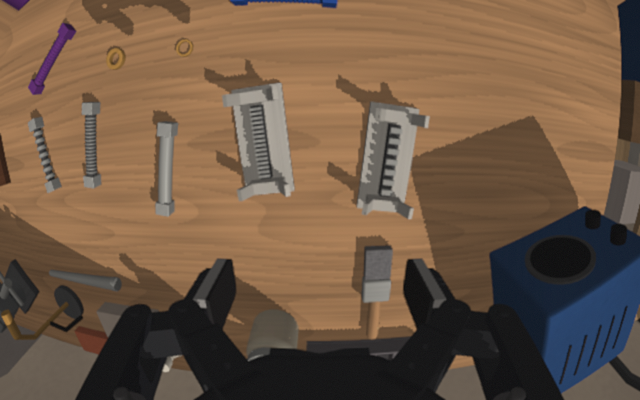

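The picture shows the fine gauge around (262,140), the coarse gauge around (390,160), and all three screws at left. I'll zoom in on the gauges.

```bash
python3 - <<'E'
import cv2
a=cv2.imread("pics/w1.png")
for n,(x0,y0) in {"gf":(205,70),"gc":(330,85)}.items():
    c=cv2.resize(a[y0:y0+140,x0:x0+110],None,fx=4.2,fy=4.2,interpolation=cv2.INTER_CUBIC)
    if n=="gf": L=c
    else: cv2.imwrite("pics/gz.png",cv2.hconcat([L[:, :380],c[:, 40:460]]))
E
```

```text
(no output)
```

View pics/gz.png

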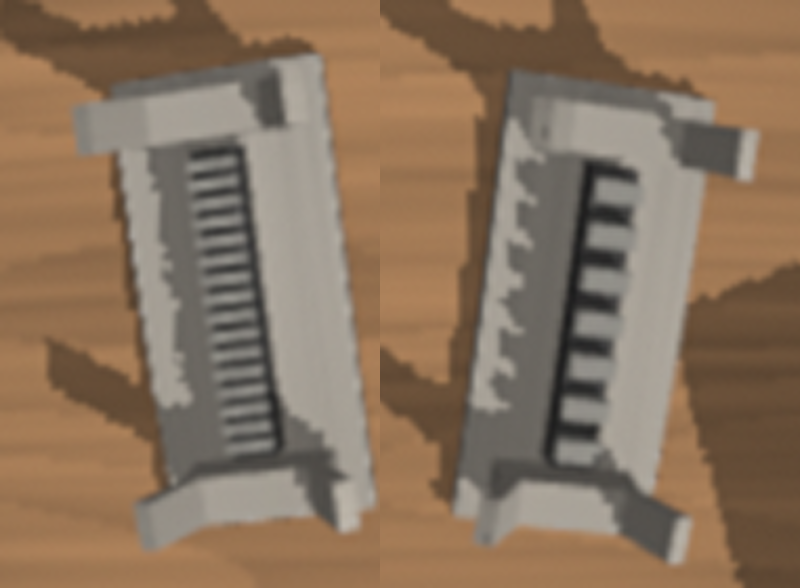

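```bash
python3 - <<'E'
from h import *
import pickle
np.set_printoptions(precision=4,suppress=True)
st=pickle.load(open("pics/w1.st","rb"))
def f(p,off,z): return onz("wrist",np.array(p)/4.2+off,z,st)
F=np.array([205,70]); C=np.array([330+40/4.2-380/4.2,85])
def rep(n,off,tl,tr,bl,br,fl):
    P=f([tl,tr,bl,br],off,.029); a=(P[0]+P[1])/2; b=(P[2]+P[3])/2; d=a-b
    print(n,"comb mid",(a+b)/2,"len",np.linalg.norm(d),"w",np.linalg.norm(P[0]-P[1]),np.linalg.norm(P[2]-P[3]),"ang",np.degrees(np.arctan2(d[1],d[0])))
    u=d/np.linalg.norm(d); v=np.array([-u[1],u[0],0]); m=(a+b)/2
    Q=f(fl,off,.030); print(" floor along/across",np.c_[(Q-m)@u,(Q-m)@v]*1000)
rep("fine",F,(188,163),(240,152),(226,452),(275,444),[(147,103),(243,82),(150,150),(250,133),(205,482),(297,465),(200,525),(310,515)])
rep("coarse",C,(594,172),(637,180),(556,458),(597,464),[(552,98),(660,110),(552,148),(665,160),(515,478),(605,490),(505,522),(625,530)])
# screws, rough
for n,p in {"fine":[(90,106),(92,182)],"coarse":[(37,124),(53,185)]}.items():
    P=onz("wrist",p,.018,st); d=P[0]-P[1]; print(n,P.mean(0),np.linalg.norm(d),np.degrees(np.arctan2(d[1],d[0])))
E
```

```text
fine comb mid [0.4974 0.1257 0.029 ] len 0.08485440607721138 w 0.015240835764310725 0.014881963354720269 ang -175.65465135652877
 floor along/across [[ 60.4843  17.2234]
 [ 62.5854 -10.7454]
 [ 47.0234  17.9039]
 [ 47.9941 -11.1862]
 [-51.0814  14.8211]
 [-48.5915 -13.2526]
 [-64.0893  18.3621]
 [-64.0441 -15.141 ]]
coarse comb mid [0.5223 0.2836 0.029 ] len 0.08532096799956265 w 0.01292050324938064 0.012878048908122032 ang 174.50361374893492
 floor along/across [[ 62.5453  21.1274]
 [ 63.2085 -10.4872]
 [ 48.4469  19.5716]
 [ 49.1293 -13.7407]
 [-49.2226  18.194 ]
 [-50.6587  -9.9259]
 [-63.2682  19.322 ]
 [-62.8767 -18.3398]]
fine [ 0.483  -0.1451  0.018 ] 0.11618575596874475 171.62544684512534
coarse [ 0.4878 -0.2647  0.018 ] 0.10920436456148074 -169.6070405135911
```

Emit:
jog_arm --pt "1 0.02 -0.465 0.08 -12" --pt "1 0.02 -0.465 0.08 -12" --pt "1 0.02 -0.465 0.08 -12" --pt "1 0.02 -0.465 0.08 -12" --pt "1 0.02 -0.465 0.08 -12" --pt "1 0.02 -0.465 0.08 -12" --pt "1 0.02 -0.465 0.08 -12" --pt "1 0.02 -0.465 0.08 -12" --pt "1 0.02 -0.465 0.08 -12" --pt "1 0.02 -0.465 0.08 -12"

```text
time: 2.2
tool_pos: [0.5057, -0.2673, 0.1416]
ee_rot: [0.314, -3.125, -0.001]
force: [0.3, 0.2, -0.3]
opening: 0.0857
```

Emit:
jog_arm --pt "1 0 0 0 0" --pt "1 0 0 0 0" --pt "1 0 0 0 0"

```text
time: 2.5
tool_pos: [0.5068, -0.2637, 0.1428]
ee_rot: [-0.319, 3.125, 0.0]
force: [0.0, -0.6, -0.2]
opening: 0.0853
```

```bash
python3 - <<'E'
from h import *
snap("wrist","w2"); print(telemetry.state()['time'],telemetry.state()['tool_pos'],telemetry.state()['qvel'])
E
```

```text
2.55 [ 0.50684681 -0.26381265  0.14290479] [-0.00311873  0.000216   -0.00461647 -0.00157382  0.00018503 -0.00358376]
```

View pics/w2.png

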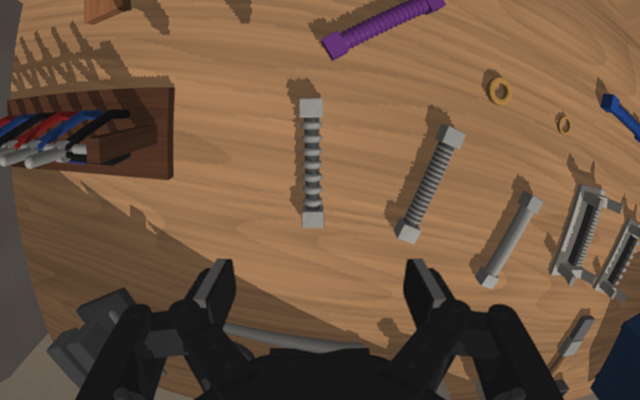

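Coarse screw runs from (311,107) to (313,220), and the fine one from (452,137) to (409,232). I'll measure them by masking.

```bash
cat > m.py <<'E'
from h import *
def screw(name,st,seed,z=.014,s=55):
    im=cv2.imread(f"pics/{name}.png"); hsv=cv2.cvtColor(im,cv2.COLOR_BGR2HSV)
    m=((hsv[:,:,1]<s)&(hsv[:,:,2]>40)).astype(np.uint8)
    m=cv2.morphologyEx(m,cv2.MORPH_CLOSE,np.ones((5,5),np.uint8))
    n,l,stt,ce=cv2.connectedComponentsWithStats(m)
    lab=l[seed[1],seed[0]]; ys,xs=np.nonzero(l==lab)
    P=onz("wrist",np.c_[xs,ys],z,st)[:,:2].astype(np.float32)
    (c,sz,a)=cv2.minAreaRect(P*1000); 
    if sz[0]<sz[1]: a-=90
    print(name,"n",len(xs),"centre",np.array(c)/1000,"size",sz,"ang",a)
    return np.array([*np.array(c)/1000,.011])
E
python3 - <<'E'
from m import *
import pickle
np.set_printoptions(precision=4,suppress=True)
st=pickle.load(open("pics/w2.st","rb"))
Rm=R.from_rotvec(st['ee_rot']).as_matrix(); print("toolx ang",np.degrees(np.arctan2(Rm[1,0],Rm[0,0])))
for s in [(312,107),(452,135)]:
    c=screw("w2",st,s); print(tool(st,c)*1000)
P=onz("wrist",[(311,107),(313,219),(452,137),(409,232)],.018,st); print(P[:2].mean(0),P[2:].mean(0),P)
E
```

```text
toolx ang -168.34912441423765
w2 n 2350 centre [ 0.4895 -0.2756] size (132.75851440429688, 22.13046646118164) ang 11.753934860229492
[[ 19.4153  -8.1578 131.8213]]
w2 n 2309 centre [ 0.4842 -0.1508] size (30.118717193603516, 133.34869384765625) ang -9.081031799316406
[[ -0.6665 115.1452 131.8392]]
[ 0.4883 -0.2746  0.018 ] [ 0.4833 -0.1498  0.018 ] [[ 0.433  -0.2867  0.018 ]
 [ 0.5436 -0.2626  0.018 ]
 [ 0.4285 -0.1417  0.018 ]
 [ 0.5382 -0.158   0.018 ]]
```

Emit:
jog_arm --pt "1 0.019 -0.008 0.04 0" --pt "1 0.019 -0.008 0.08 0" --pt "1 0.019 -0.008 0.11 0" --pt "1 0.019 -0.008 0.125 0" --pt "1 0.019 -0.008 0.135 0" --pt "1 0.019 -0.008 0.138 0" --pt "1 0.019 -0.008 0.138 0" --pt "1 0.019 -0.008 0.138 0" --force 40

```text
time: 3.35
tool_pos: [0.49, -0.2772, 0.0055]
ee_rot: [-0.316, 3.124, -0.002]
force: [-0.3, 0.4, 0.1]
opening: 0.0859
```

Emit:
jog_arm --pt "0.5 0 0 0 0" --pt "0.35 0 0 0 0" --pt "0.2 0 0 0 0" --pt "0.1 0 0 0 0" --pt "0 0 0 0 0" --pt "0 0 0 0 0" --pt "0 0 0 0 0" --pt "0 0 0 0 0" --force 40

```text
time: 4.15
tool_pos: [0.4894, -0.277, 0.0045]
ee_rot: [0.316, -3.126, 0.0]
force: [-0.8, 0.5, -0.6]
opening: 0.0001
```

```bash
python3 - <<'E'
from h import *
s,_=snap("wrist","w3"); print(s)
E
```

```text
{'time': 4.15, 'qpos': array([-7.23347746e-01,  6.21424365e-01,  1.59241259e+00, -2.80248256e-05,
        9.27756435e-01, -2.49565296e+00]), 'qvel': array([ 0.00145132, -0.00095219,  0.0013906 , -0.00041972,  0.00129864,
        0.00101168]), 'tau': array([-2.47470060e-03, -4.91212535e+01, -2.03241223e+01, -2.58794043e-04,
        4.13231510e-04,  3.62561207e-05]), 'tool_pos': array([ 0.48943775, -0.27703549,  0.00448334]), 'ee_rot': array([ 3.16018712e-01, -3.12564073e+00,  2.30771440e-05]), 'force': array([-0.78438748,  0.51841396, -0.56510165]), 'torque': array([0.03206508, 0.0382154 , 0.00038101]), 'opening': 0.00014344690925870995}
```

View pics/w3.png

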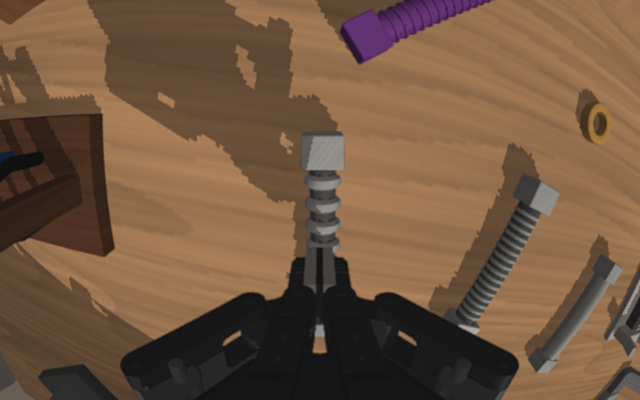

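```bash
python3 - <<'E'
from h import *
s,im=snap("side","s3"); c=im[180:330,270:470,::-1]
cv2.imwrite("pics/s3z.png",cv2.resize(c,None,fx=4,fy=4,interpolation=cv2.INTER_CUBIC))
E
```

```text
(no output)
```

View pics/s3z.png

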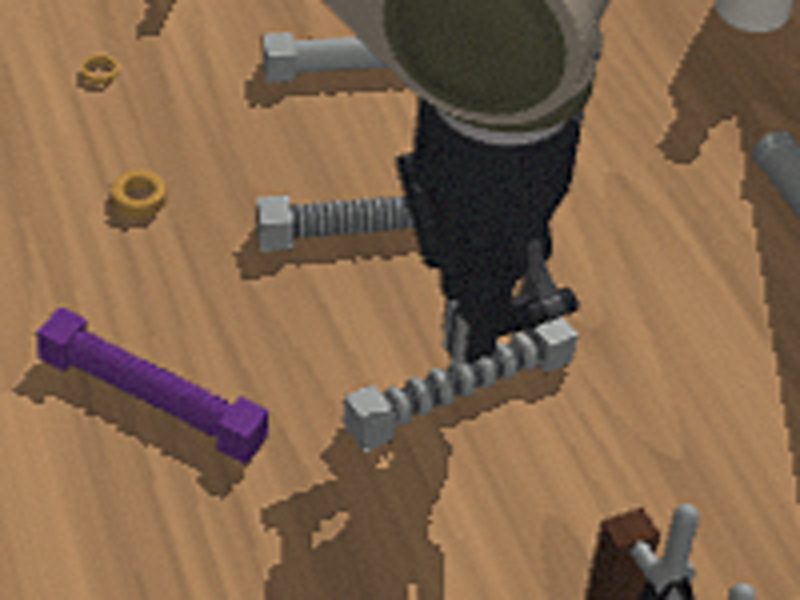

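```bash
python3 - <<'E'
from h import *
np.set_printoptions(precision=4,suppress=True)
c=optics.get_calibration("side"); T=np.linalg.inv(c['T'])
for P in [(.4894,-.277,.0045),(.4894,-.277,.0235),(.4894,-.2757,.022)]:
    q=T[:3,:3]@np.array(P)+T[:3,3]; u=c['cx']+c['fx']*q[0]/-q[2]; v=c['cy']-c['fy']*q[1]/-q[2]; print(P,u,v,"crop",(u-270)*4,(v-180)*4)
# screw ends in side: blocks top centers in crop
p=np.array([(370,398),(556,335)])/4+[270,180]
P=onz("side",p,.02); print(P,P.mean(0))
print(bot.pinch_z)
E
```

```text
(0.4894, -0.277, 0.0045) 385.21247362192406 276.49057981703595 crop 460.84989448769625 385.9623192681438
(0.4894, -0.277, 0.0235) 386.0343607595809 270.4517447251891 crop 464.1374430383237 361.80697890075635
(0.4894, -0.2757, 0.022) 385.7360913867263 270.4678777023847 crop 462.94436554690515 361.8715108095389
[[ 0.4359 -0.2838  0.02  ]
 [ 0.5439 -0.2701  0.02  ]] [ 0.4899 -0.2769  0.02  ]
0.0187
```

```bash
python3 - <<'E'
import cv2
a=cv2.imread("pics/w3.png")[120:345,240:400]
cv2.imwrite("pics/w3z.png",cv2.resize(a,None,fx=2.6,fy=2.6,interpolation=cv2.INTER_CUBIC))
E
```

```text
(no output)
```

View pics/w3z.png

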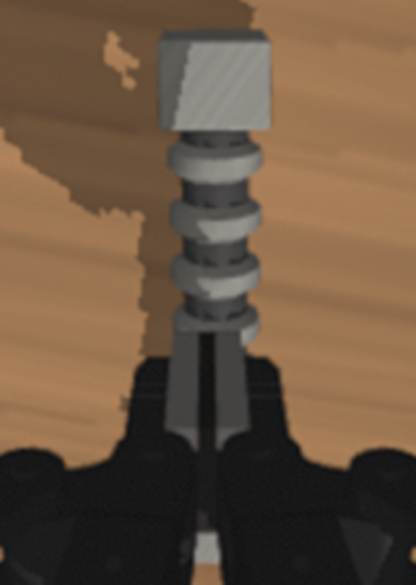

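The fingers have shut above the screw, although the reported TCP is at z = 4.5 mm. I'll raise the arm and measure where the fingertips really are relative to the TCP.

Emit:
jog_arm --pt "0 0 0 -0.03 0" --pt "0 0 0 -0.06 0" --pt "0 0 0 -0.06 0" --pt "0 0 0 -0.06 0"

```text
time: 4.65
tool_pos: [0.4895, -0.2771, 0.0646]
ee_rot: [-0.316, 3.125, -0.001]
force: [-0.1, 0.1, -0.7]
opening: -0.0004
```

```bash
python3 - <<'E'
from h import *
s,im=snap("side","s4"); c=im[150:300,300:450,::-1]
s2,im2=snap("wrist","w4"); d=im2[120:270,245:395,::-1]; print(s2['tool_pos'],s2['opening'],s2['time'])
cv2.imwrite("pics/sw4.png",cv2.resize(cv2.hconcat([c,d]),None,fx=2.6,fy=2.6,interpolation=cv2.INTER_CUBIC))
E
```

```text
[ 0.48908462 -0.27673278  0.06381968] -0.0002501782726997297 4.7
```

View pics/sw4.png

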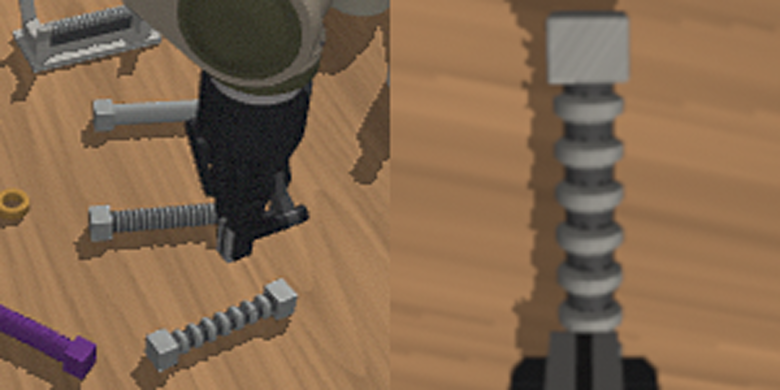

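```bash
python3 - <<'E'
from h import *
import pickle
np.set_printoptions(precision=4,suppress=True)
st=pickle.load(open("pics/w4.st","rb"))
o1,d1=ray("side",[(389.6,249.2)]); o2,d2=ray("wrist",[(322,247.7)],st)
A=np.c_[d1[0],-d2[0]]; t=np.linalg.lstsq(A,o2-o1,rcond=None)[0]; a=o1+t[0]*d1[0]; b=o2+t[1]*d2[0]
print(a,b,tool(st,[a,b]))
# project tool points to side and wrist
c=optics.get_calibration("side"); T=np.linalg.inv(c['T']); Rm=R.from_rotvec(st['ee_rot']).as_matrix()
for z in (0,-.01,-.02,-.03):
  for x in (-.011,.011):
    P=st['tool_pos']+Rm@[x,0,z]; q=T[:3,:3]@P+T[:3,3]
    cw=optics.get_calibration("wrist"); Tc=np.linalg.inv(cw['T_tool_cam']); w=Tc[:3,:3]@np.array([x,0,z])+Tc[:3,3]
    w=w*[1,-1,-1]; th=np.arctan2(np.hypot(w[0],w[1]),w[2]); 
    print(x,z,"side",c['cx']-c['fx']*q[0]/q[2],c['cy']+c['fy']*q[1]/q[2],"wrist row",cw['cy']+cw['fy']*th*np.sign(w[1]))
E
```

```text
[ 0.4917 -0.2753  0.0846] [ 0.4852 -0.2758  0.0813] [[-0.0029  0.0009 -0.0208]
 [ 0.0036  0.0017 -0.0174]]
-0.011 0 side 392.2415752247602 255.23066565308443 wrist row 255.64142685729314
0.011 0 side 383.01967367400914 258.95608221442683 wrist row 223.51980492541085
-0.011 -0.01 side 392.7364361495537 251.8275957263763 wrist row 263.57389743888206
0.011 -0.01 side 383.45873892355087 255.55072797963368 wrist row 230.26805973887656
-0.011 -0.02 side 393.2376886268056 248.38057223844322 wrist row 272.2740622735575
0.011 -0.02 side 383.9035193119686 252.10104759424175 wrist row 237.74955448569244
-0.011 -0.03 side 393.7454572899465 244.88873810750982 wrist row 281.84309219299587
0.011 -0.03 side 384.35412715782246 248.60616992466703 wrist row 246.0803098202478
```

Both views put the shut fingertips about 20 mm behind the reported TCP, so I have to go that much deeper, watching the force as I go.

Emit:
jog_arm --pt "1 0 0 0 0" --pt "1 0 0 0 0" --pt "1 0 0 0 0" --pt "1 0 0 0.03 0" --pt "1 0 0 0.055 0" --pt "1 0 0 0.068 0" --pt "1 0 0 0.072 0" --pt "1 0 0 0.076 0" --pt "1 0 0 0.078 0" --pt "1 0 0 0.08 0"

```text
time: 5.75
tool_pos: [0.4898, -0.2774, -0.0149]
ee_rot: [-0.316, 3.125, -0.002]
force: [-0.8, 0.0, -0.8]
opening: 0.0853
```

Emit:
jog_arm --pt "1 0 0 0 0" --pt "0.6 0 0 0 0" --pt "0.45 0 0 0 0" --pt "0.35 0 0 0 0" --pt "0.3 0 0 0 0" --force 50

```text
time: 6.25
tool_pos: [0.4895, -0.2771, -0.0154]
ee_rot: [-0.316, 3.126, -0.0]
force: [0.8, 0.4, 0.5]
opening: 0.028
```

Emit:
jog_arm --pt "0.2 0 0 0 0" --pt "0.1 0 0 0 0" --pt "0 0 0 0 0" --pt "0 0 0 0 0" --pt "0 0 0 0 0" --force 60

```text
time: 6.75
tool_pos: [0.4894, -0.2768, -0.015]
ee_rot: [0.316, -3.125, -0.001]
force: [-1.3, 2.6, 6.6]
opening: 0.0149
```

```bash
python3 - <<'E'
from h import *
s,im=snap("side","s5"); c=im[150:300,300:450,::-1]
s2,im2=snap("wrist","w5"); d=im2[120:270,245:395,::-1]; print(s2['tool_pos'],s2['opening'],s2['time'],s2['force'])
cv2.imwrite("pics/sw5.png",cv2.resize(cv2.hconcat([c,d]),None,fx=2.6,fy=2.6,interpolation=cv2.INTER_CUBIC))
E
```

```text
[ 0.4893925  -0.27682382 -0.01503319] 0.015286382119088436 6.8 [-1.76873882  2.24597726  6.01984955]
```

View pics/sw5.png

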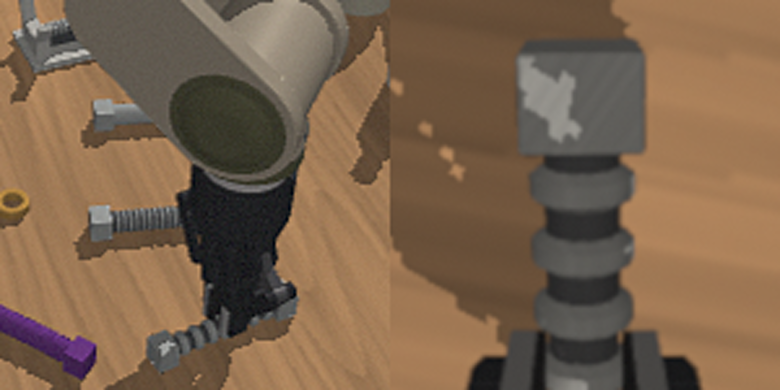

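The opening of 15 mm, smaller than the 20 mm diameter, plus the upward force, says the pads are only on the upper flank. I'll open, go 12 mm deeper and close again.

Emit:
jog_arm --pt "0.5 0 0 0 0" --pt "0.8 0 0 0 0" --pt "0.9 0 0 0 0" --pt "0.9 0 0 0.004 0" --pt "0.9 0 0 0.008 0" --pt "0.9 0 0 0.011 0" --pt "0.9 0 0 0.011 0"

```text
time: 7.55
tool_pos: [0.4891, -0.2768, -0.0272]
ee_rot: [0.316, -3.125, -0.001]
force: [-1.1, 0.0, 0.4]
opening: 0.0764
```

Emit:
jog_arm --pt "0.6 0 0 0 0" --pt "0.5 0 0 0 0" --pt "0.4 0 0 0 0" --pt "0.35 0 0 0 0" --pt "0.3 0 0 0 0" --force 40

```text
time: 8.05
tool_pos: [0.4895, -0.2771, -0.0264]
ee_rot: [-0.316, 3.126, -0.0]
force: [0.2, -0.2, -0.2]
opening: 0.0257
```

Emit:
jog_arm --pt "0.2 0 0 0 0" --pt "0.1 0 0 0 0" --pt "0 0 0 0 0" --pt "0 0 0 0 0" --pt "0 0 0 0 0" --force 60

```text
time: 8.55
tool_pos: [0.4895, -0.277, -0.0262]
ee_rot: [-0.316, 3.126, -0.0]
force: [-2.2, 1.2, 5.9]
opening: 0.0177
```

```bash
python3 - <<'E'
from h import *
s,im=snap("side","s6"); c=im[200:310,330:440,::-1]
s2,im2=snap("wrist","w6"); d=im2[150:260,265:375,::-1]; print(s2['tool_pos'],s2['opening'],s2['time'],s2['force'])
cv2.imwrite("pics/sw6.png",cv2.resize(cv2.hconcat([c,d]),None,fx=3.6,fy=3.6,interpolation=cv2.INTER_CUBIC))
E
```

```text
[ 0.48948426 -0.27701864 -0.02620437] 0.017875622533033327 8.6 [-1.43928389  1.56457801  5.86987622]
```

View pics/sw6.png

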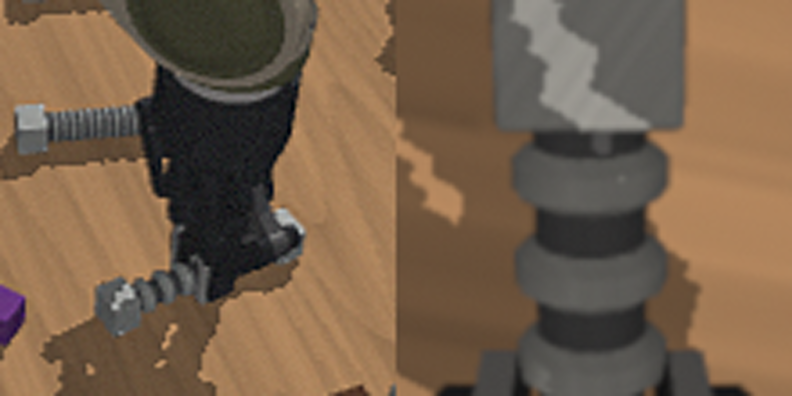

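Emit:
jog_arm --pt "0 0 0 -0.005 0" --pt "0 0 0 -0.015 0" --pt "0 0 0 -0.03 0" --pt "0 0 0 -0.06 0" --pt "0 0 0 -0.1 0" --pt "0 0 0 -0.13 0" --pt "0 0 0 -0.13 0" --pt "0 0 0 -0.13 0"

```text
time: 9.45
tool_pos: [0.4893, -0.2769, 0.1035]
ee_rot: [-0.316, 3.126, -0.0]
force: [-0.0, -0.4, -3.5]
opening: 0.0177
```

```bash
python3 - <<'E'
from h import *
s,im=snap("side","s7"); c=im[130:310,290:470,::-1]
s2,im2=snap("wrist","w7"); d=im2[130:310,230:410,::-1]; print(s2['tool_pos'],s2['opening'],s2['time'],s2['force'],s2['torque'])
cv2.imwrite("pics/sw7.png",cv2.resize(cv2.hconcat([c,d]),None,fx=2.2,fy=2.2,interpolation=cv2.INTER_CUBIC))
E
```

```text
[ 0.48884099 -0.27656152  0.10245989] 0.01773971622865713 9.5 [-0.01748146 -0.28964656 -3.38144034] [0.00546095 0.02080799 0.01481369]
```

View pics/sw7.png

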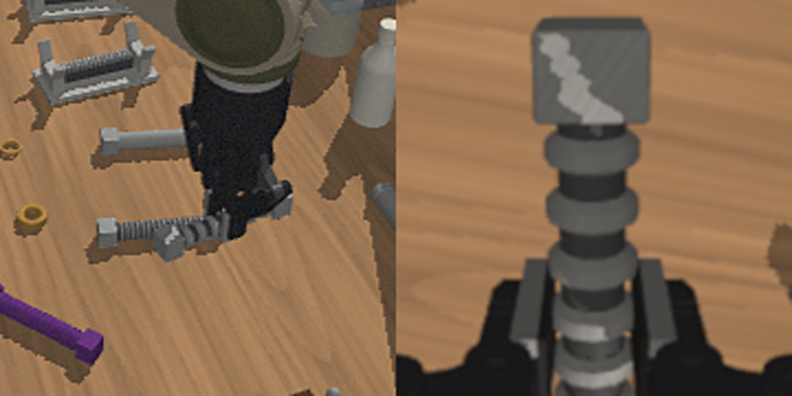

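The coarse screw is lifted and held level at 3.4 N. Its far end is at about (322,160) in the wrist image. Now over to a pose where both gauges are visible.

Emit:
jog_arm --pt "0 -0.02 0.045 -0.04 2" --pt "0 -0.06 0.13 -0.058 6" --pt "0 -0.1 0.22 -0.058 10" --pt "0 -0.14 0.305 -0.058 13" --pt "0 -0.17 0.38 -0.058 17" --pt "0 -0.195 0.425 -0.058 17" --pt "0 -0.206 0.45 -0.058 17" --pt "0 -0.206 0.45 -0.058 17" --pt "0 -0.206 0.45 -0.058 17" --pt "0 -0.206 0.45 -0.058 17"

```text
time: 10.55
tool_pos: [0.5989, 0.1993, 0.1596]
ee_rot: [-0.149, -3.135, 0.001]
force: [1.4, -1.0, -2.0]
opening: 0.0177
```

Emit:
jog_arm --pt "0 0 0 0 0" --pt "0 0 0 0 0"

```text
time: 10.75
tool_pos: [0.5986, 0.198, 0.1593]
ee_rot: [-0.146, -3.135, 0.001]
force: [0.1, -0.9, -2.6]
opening: 0.0178
```

```bash
python3 - <<'E'
from h import *
s,im=snap("wrist","w8"); print(s['tool_pos'],s['opening'],s['time'],s['force'],s['qvel'])
E
```

```text
[0.59864578 0.19798756 0.15931014] 0.01779913455091684 10.75 [ 0.14574042 -0.89854472 -2.62640149] [-0.04623319 -0.02490324  0.01871681 -0.0038382  -0.00256381 -0.00425539]
```

View pics/w8.png

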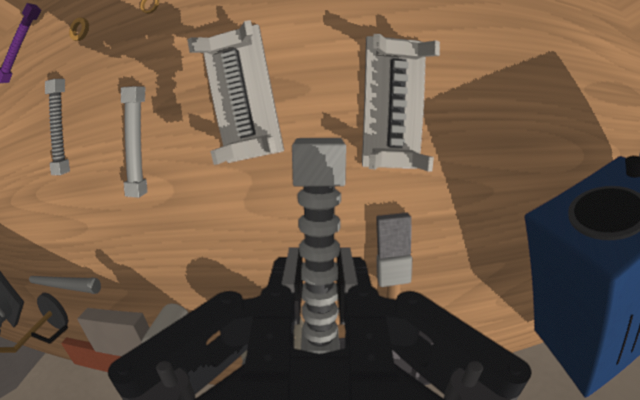

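Both gauges are clear of the held screw. I'll zoom in on the coarse one at (395,105) and the fine one at (240,95).

```bash
python3 - <<'E'
import cv2
a=cv2.imread("pics/w8.png")
f=a[15:175,180:290]; c=a[20:180,345:455]
cv2.imwrite("pics/g8.png",cv2.resize(cv2.hconcat([f,c]),None,fx=3.6,fy=3.6,interpolation=cv2.INTER_CUBIC))
E
```

```text
(no output)
```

View pics/g8.png

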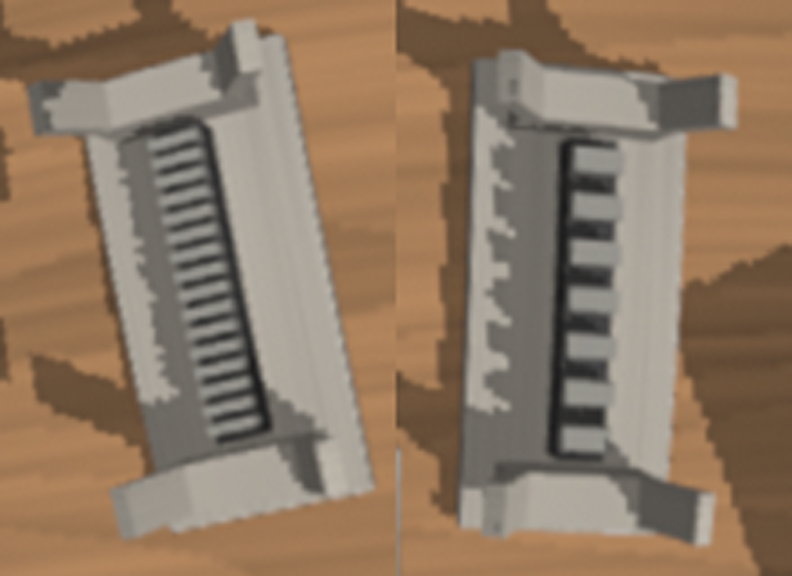

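```bash
python3 - <<'E'
from h import *
import pickle
np.set_printoptions(precision=4,suppress=True)
st=pickle.load(open("pics/w8.st","rb"))
Rm=R.from_rotvec(st['ee_rot']).as_matrix(); ta=np.degrees(np.arctan2(Rm[1,0],Rm[0,0])); print("toolx",ta)
def f(p,off,z): return onz("wrist",np.array(p)/3.6+off,z,st)
F=np.array([180,15]); C=np.array([235,20])
def rep(n,off,tl,tr,bl,br,fl,lips):
    P=f([tl,tr,bl,br],off,.029); a=(P[0]+P[1])/2; b=(P[2]+P[3])/2; d=a-b
    m=(a+b)/2; print(n,"mid",m,"len",np.linalg.norm(d),"w",np.linalg.norm(P[0]-P[1]),np.linalg.norm(P[2]-P[3]),"ang",np.degrees(np.arctan2(d[1],d[0])),"tool",tool(st,m))
    u=d/np.linalg.norm(d); v=np.array([-u[1],u[0],0])
    Q=f(fl,off,.030); print(" floor",np.c_[(Q-m)@u,(Q-m)@v]*1000)
    Q=f(lips,off,.051); print(" lips",np.c_[(Q-m)@u,(Q-m)@v]*1000)
rep("fine",F,(150,143),(197,128),(216,440),(264,428),[(105,83),(215,55),(108,130),(228,108),(190,470),(285,440),(185,525),(310,495)],[(50,110),(237,50),(130,510),(330,470)])
rep("coarse",C,(573,146),(618,147),(562,455),(606,454),[(533,68),(650,80),(530,122),(660,130),(505,475),(630,475),(500,532),(645,538)],[(522,75),(723,102),(490,512),(702,520)])
E
```

```text
toolx 174.65111859900261
fine mid [0.4987 0.126  0.029 ] len 0.08632086876811484 w 0.01386147679443226 0.014166222956734191 ang -173.95675760098158 tool [[ 0.0923 -0.0809  0.1307]]
 floor [[ 63.9566  15.9877]
 [ 62.3025 -16.0801]
 [ 50.1679  17.7576]
 [ 46.2303 -16.6811]
 [-49.597   16.2612]
 [-47.6229 -12.292 ]
 [-64.4545  21.7604]
 [-64.0843 -15.5573]]
 lips [[ 55.423   25.7444]
 [ 55.8305 -26.124 ]
 [-54.4193  28.8052]
 [-56.2351 -26.4453]]
coarse mid [0.5235 0.2836 0.029 ] len 0.08607938936952048 w 0.012730477161185992 0.01275848674110278 ang 174.05810203793794 tool [[0.0824 0.0784 0.1305]]
 floor [[ 63.6467  17.8345]
 [ 63.4482 -15.0741]
 [ 48.2831  18.5441]
 [ 49.3647 -18.0736]
 [-49.4434  22.4774]
 [-48.1715 -13.5589]
 [-65.6089  23.0631]
 [-66.1823 -19.5321]]
 lips [[ 57.0521  24.8337]
 [ 55.4632 -28.6582]
 [-55.8871  29.8157]
 [-56.185  -28.5731]]
```

Measurements agree: the coarse gauge is at about (0.523, 0.2835) at 174°, and the fine gauge at about (0.4985, 0.126) at -174°. I'll move over the coarse gauge.

Emit:
jog_arm --pt "0 0.03 0.03 0.02 0.5" --pt "0 0.06 0.06 0.05 0.5" --pt "0 0.082 0.078 0.08 0.5" --pt "0 0.082 0.078 0.1 0.5" --pt "0 0.082 0.078 0.11 0.5" --pt "0 0.082 0.078 0.11 0.5" --pt "0 0.082 0.078 0.11 0.5" --pt "0 0.082 0.078 0.11 0.5"

```text
time: 11.6
tool_pos: [0.5262, 0.2822, 0.0525]
ee_rot: [0.165, 3.135, 0.001]
force: [-0.2, 0.2, -2.5]
opening: 0.0176
```

```bash
python3 - <<'E'
from h import *
np.set_printoptions(precision=4,suppress=True)
s,im=snap("wrist","w9"); Rm=R.from_rotvec(s['ee_rot']).as_matrix()
print(s['tool_pos'],np.degrees(np.arctan2(Rm[1,0],Rm[0,0])),s['opening'],s['time'],s['force'],s['qvel']); print(tool(s,[.5232,.2835,.041]))
s2,i2=snap("side","s9")
cv2.imwrite("pics/sw9.png",cv2.resize(cv2.hconcat([im[40:260,210:430,::-1],cv2.resize(i2[80:190,270:380,::-1],(220,220))]),None,fx=1.8,fy=1.8,interpolation=cv2.INTER_CUBIC))
E
```

```text
[0.5262 0.2822 0.0525] 173.97525594439176 0.01756323316621973 11.6 [-0.188   0.2349 -2.4814] [ 0.0075  0.0011  0.0041  0.0019 -0.002   0.0009]
[[0.0032 0.0009 0.0115]]
```

View pics/sw9.png

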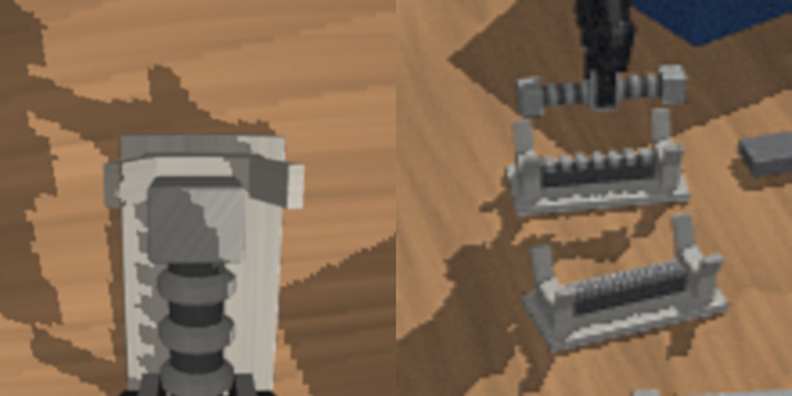

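```bash
python3 - <<'E'
from h import *
s=dict(tool_pos=np.zeros(3),ee_rot=np.zeros(3))
for z in(-.048,-.044): print(onz("wrist",[(318,143.9),(318,185.6),(293,160),(346,160)],z,s)*1000)
E
```

```text
[[ 65.59448948  -0.68935705 -48.        ]
 [ 48.13465139  -0.71268679 -48.        ]
 [ 59.01115485 -10.88781603 -48.        ]
 [ 59.00589988  10.71379979 -48.        ]]
[[ 65.03258511  -0.70635656 -44.        ]
 [ 47.00948     -0.73043893 -44.        ]
 [ 58.23686733 -11.23382521 -44.        ]
 [ 58.23144284  11.06467438 -44.        ]]
```

The screw is centred in the tool: its end block spans 47 to 65 mm. Now lowering.

Emit:
jog_arm --pt "0 0.003 0.001 0.005 0" --pt "0 0.003 0.001 0.015 0" --pt "0 0.003 0.001 0.025 0" --pt "0 0.003 0.001 0.034 0" --pt "0 0.003 0.001 0.04 0" --pt "0 0.003 0.001 0.043 0" --pt "0 0.003 0.001 0.045 0" --pt "0 0.003 0.001 0.046 0" --pt "0 0.003 0.001 0.046 0"

```text
time: 12.6
tool_pos: [0.5224, 0.2841, 0.0055]
ee_rot: [0.163, 3.137, 0.0]
force: [-0.5, 0.2, -3.0]
opening: 0.0178
```

Emit:
jog_arm --pt "0 0 0 0.001 0" --pt "0 0 0 0.0015 0" --pt "0 0 0 0.002 0" --pt "0 0 0 0.002 0"

```text
time: 13.0
tool_pos: [0.5224, 0.2841, 0.0038]
ee_rot: [0.163, 3.137, 0.0]
force: [-2.4, -0.9, 2.8]
opening: 0.0176
```

```bash
python3 - <<'E'
from h import *
np.set_printoptions(precision=4,suppress=True)
s,im=snap("wrist","w10"); print(s['tool_pos'],s['force'],s['torque'],s['time'])
s2,i2=snap("side","s10")
cv2.imwrite("pics/sw10.png",cv2.resize(cv2.hconcat([im[40:260,210:430,::-1],cv2.resize(i2[80:190,270:380,::-1],(220,220))]),None,fx=1.8,fy=1.8,interpolation=cv2.INTER_CUBIC))
E
```

```text
[0.5224 0.2841 0.0038] [-2.4    -0.883   2.7587] [-0.1989  0.3863 -0.0095] 13.0
```

View pics/sw10.png

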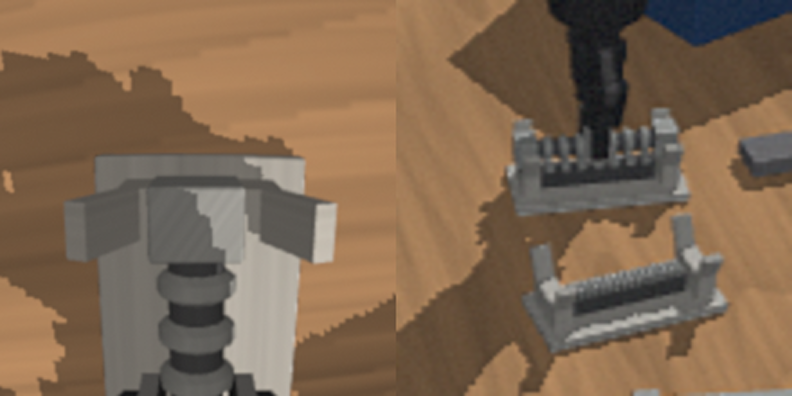

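Contact came at the expected height and the block sits centrally between the walls. I'll release slowly and lift.

Emit:
jog_arm --pt "0.22 0 0 0 0" --pt "0.26 0 0 0 0" --pt "0.32 0 0 0 0" --pt "0.4 0 0 0 0" --pt "0.5 0 0 0 0" --pt "0.5 0 0 0 0" --pt "0.5 0 0 -0.02 0" --pt "0.5 0 0 -0.06 0" --pt "0.5 0 0 -0.1 0" --pt "0.5 0 0 -0.13 0"

```text
time: 14.1
tool_pos: [0.5227, 0.2842, 0.1359]
ee_rot: [0.163, 3.135, 0.001]
force: [0.7, -0.5, -0.4]
opening: 0.0428
```

```bash
python3 - <<'E'
from h import *
np.set_printoptions(precision=4,suppress=True)
s,im=snap("wrist","w11"); print(s['tool_pos'],s['force'],s['time'],s['opening'])
s2,i2=snap("side","s11")
cv2.imwrite("pics/sw11.png",cv2.resize(cv2.hconcat([im[40:260,210:430,::-1],cv2.resize(i2[80:190,270:380,::-1],(220,220))]),None,fx=1.8,fy=1.8,interpolation=cv2.INTER_CUBIC))
E
```

```text
[0.5227 0.2842 0.1359] [ 0.6547 -0.4996 -0.4067] 14.1 0.04280594397153947
```

View pics/sw11.png

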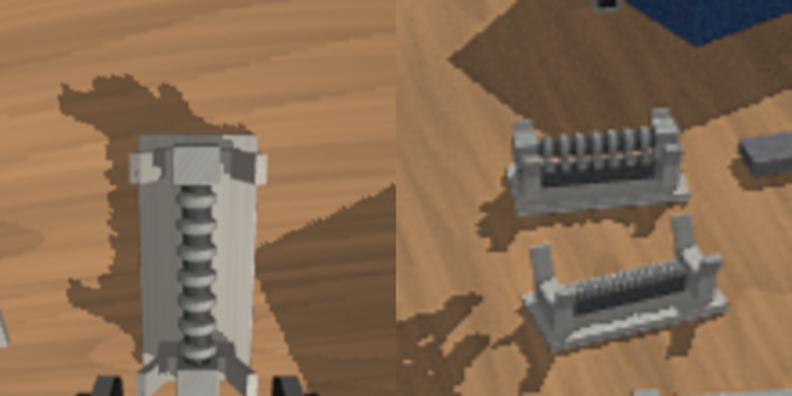

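Coarse screw is down in both saddles. Next the fine screw.

Emit:
jog_arm --pt "0.8 -0.003 -0.05 0 1" --pt "0.8 -0.006 -0.1 0 3" --pt "0.8 -0.01 -0.15 0 3" --pt "0.8 -0.013 -0.2 0 3" --pt "0.8 -0.016 -0.25 0 3" --pt "0.8 -0.019 -0.3 0 3" --pt "0.8 -0.021 -0.35 0 3" --pt "0.8 -0.022 -0.4 0 3" --pt "0.8 -0.023 -0.43 0 3" --pt "0.8 -0.023 -0.434 0 3"

```text
time: 15.2
tool_pos: [0.4994, -0.153, 0.1324]
ee_rot: [-0.252, -3.131, 0.0]
force: [-0.5, 0.4, -0.5]
opening: 0.0684
```

Emit:
jog_arm --pt "0.8 0 0 0 0" --pt "0.8 0 0 0 0" --pt "0.8 0 0 0 0"

```text
time: 15.5
tool_pos: [0.5003, -0.1487, 0.1332]
ee_rot: [-0.243, -3.132, -0.0]
force: [0.3, 0.1, 0.2]
opening: 0.0683
```

```bash
python3 - <<'E'
from m import *
np.set_printoptions(precision=4,suppress=True)
st,im=snap("wrist","w12"); Rm=R.from_rotvec(st['ee_rot']).as_matrix(); print(st['tool_pos'],st['time'],st['qvel'])
print("toolx ang",np.degrees(np.arctan2(Rm[1,0],Rm[0,0])))
c=screw("w12",st,(322,170)); print(tool(st,c)*1000)
E
```

```text
[ 0.5003 -0.1487  0.1332] 15.5 [-0.0001  0.0002 -0.003   0.0008  0.0004 -0.0003]
toolx ang 171.14315260539092
w12 n 2713 centre [ 0.4852 -0.1506] size (22.37115478515625, 132.7634735107422) ang -8.827896118164062
[[ 14.5127  -4.2083 122.2075]]
```

View pics/w12.png

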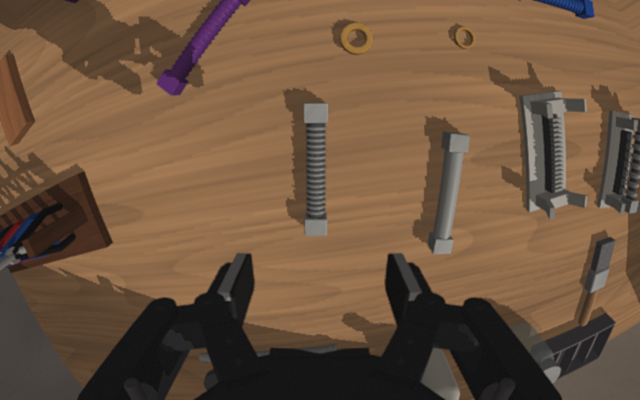

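Emit:
jog_arm --pt "0.8 0.014 -0.004 0.04 0" --pt "0.8 0.014 -0.004 0.08 0" --pt "0.8 0.014 -0.004 0.115 0" --pt "0.8 0.014 -0.004 0.14 0" --pt "0.8 0.014 -0.004 0.152 0" --pt "0.8 0.014 -0.004 0.157 0" --pt "0.8 0.014 -0.004 0.159 0" --pt "0.6 0.014 -0.004 0.159 0" --pt "0.5 0.014 -0.004 0.159 0" --force 40

```text
time: 16.45
tool_pos: [0.4863, -0.152, -0.0247]
ee_rot: [0.245, 3.13, -0.001]
force: [-0.3, 0.7, -0.5]
opening: 0.0429
```

Emit:
jog_arm --pt "0.4 0 0 0 0" --pt "0.3 0 0 0 0" --pt "0.2 0 0 0 0" --pt "0.1 0 0 0 0" --pt "0 0 0 0 0" --pt "0 0 0 0 0" --pt "0 0 0 0 0" --force 60

```text
time: 17.15
tool_pos: [0.4859, -0.1517, -0.0251]
ee_rot: [0.245, 3.132, -0.0]
force: [-1.1, 2.7, 6.4]
opening: 0.0179
```

Emit:
jog_arm --pt "0 0 0 -0.005 0" --pt "0 0 0 -0.015 0" --pt "0 0 0 -0.03 0" --pt "0 0 0 -0.06 0" --pt "0 0 0 -0.1 0" --pt "0 0 0 -0.13 0" --pt "0 0 0 -0.13 0" --pt "0 0 0 -0.13 0"

```text
time: 17.95
tool_pos: [0.4854, -0.1516, 0.1042]
ee_rot: [-0.245, -3.132, 0.0]
force: [1.0, 0.2, -4.4]
opening: 0.0178
```

```bash
python3 - <<'E'
from h import *
np.set_printoptions(precision=4,suppress=True)
s,im=snap("wrist","w13"); Rm=R.from_rotvec(s['ee_rot']).as_matrix()
print(s['tool_pos'],s['opening'],s['force'],s['torque'],np.degrees(np.arctan2(Rm[1,0],Rm[0,0]))); print(tool(s,[.5,.126,.1]))
cv2.imwrite("pics/w13z.png",cv2.resize(im[130:310,230:410,::-1],None,fx=2.5,fy=2.5,interpolation=cv2.INTER_CUBIC))
E
```

```text
[ 0.4854 -0.1516  0.1042] 0.017786092545416656 [ 0.9587  0.1596 -4.4097] [-0.0587 -0.0051 -0.0449] 171.04768495121525
[[0.0287 0.2765 0.0042]]
```

View pics/w13z.png

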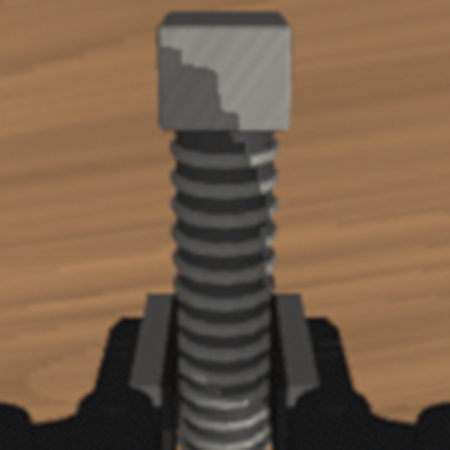

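Emit:
jog_arm --pt "0 0.005 0.04 -0.02 -3" --pt "0 0.009 0.085 -0.02 -7" --pt "0 0.014 0.13 -0.02 -11" --pt "0 0.019 0.18 -0.02 -14.5" --pt "0 0.024 0.225 -0.01 -14.5" --pt "0 0.027 0.26 0 -14.5" --pt "0 0.028 0.276 0.0 -14.5" --pt "0 0.028 0.276 0.02 -14.5" --pt "0 0.028 0.276 0.04 -14.5" --pt "0 0.028 0.276 0.045 -14.5"

```text
time: 19.0
tool_pos: [0.4987, 0.1253, 0.056]
ee_rot: [0.152, -3.131, -0.0]
force: [-1.3, -0.8, -4.0]
opening: 0.0176
```

Emit:
jog_arm --pt "0 0 0 0 0" --pt "0 0 0 0 0" --pt "0 0 0 0 0"

```text
time: 19.3
tool_pos: [0.5014, 0.1252, 0.06]
ee_rot: [-0.152, 3.137, -0.0]
force: [0.1, 0.3, -3.1]
opening: 0.0176
```

```bash
python3 - <<'E'
from h import *
np.set_printoptions(precision=4,suppress=True)
s,im=snap("wrist","w14"); Rm=R.from_rotvec(s['ee_rot']).as_matrix()
print(s['tool_pos'],np.degrees(np.arctan2(Rm[1,0],Rm[0,0]))%360,s['time'],s['force'],s['qvel']); print(tool(s,[.4985,.126,.041]))
s2,i2=snap("side","s14")
cv2.imwrite("pics/sw14.png",cv2.resize(cv2.hconcat([im[40:260,210:430,::-1],cv2.resize(i2[80:190,270:380,::-1],(220,220))]),None,fx=1.8,fy=1.8,interpolation=cv2.INTER_CUBIC))
E
```

```text
[0.5014 0.1252 0.06  ] 185.5346410125808 19.3 [ 0.1338  0.3418 -3.142 ] [ 0.0008 -0.0038  0.0016 -0.0006 -0.003   0.0001]
[[0.0028 0.0011 0.019 ]]
```

View pics/sw14.png

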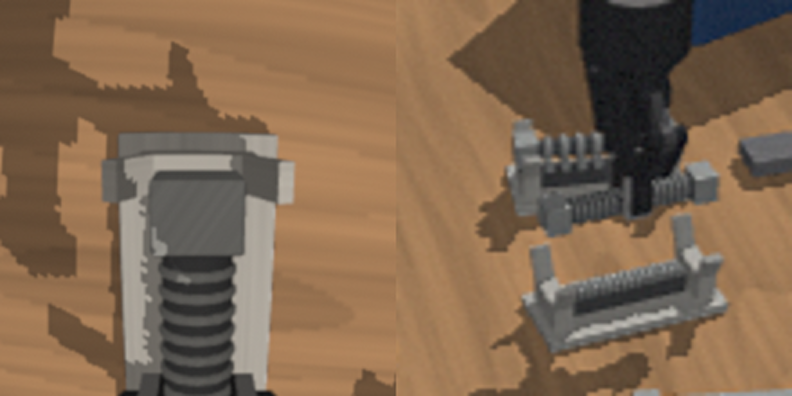

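Emit:
jog_arm --pt "0 0.0015 0.0005 0.01 0" --pt "0 0.0015 0.0005 0.023 0" --pt "0 0.0015 0.0005 0.034 0" --pt "0 0.0015 0.0005 0.042 0" --pt "0 0.0015 0.0005 0.047 0" --pt "0 0.0015 0.0005 0.05 0" --pt "0 0.0015 0.0005 0.052 0" --pt "0 0.0015 0.0005 0.053 0" --pt "0 0.0015 0.0005 0.053 0"

```text
time: 20.3
tool_pos: [0.4995, 0.1256, 0.0065]
ee_rot: [-0.152, 3.138, -0.0]
force: [-1.0, -0.3, -3.1]
opening: 0.0178
```

Emit:
jog_arm --pt "0 0 0 0.001 0" --pt "0 0 0 0.0015 0" --pt "0 0 0 0.002 0" --pt "0 0 0 0.002 0"

```text
time: 20.7
tool_pos: [0.4996, 0.1256, 0.0049]
ee_rot: [-0.152, 3.138, -0.0]
force: [-4.0, -0.3, 5.5]
opening: 0.0177
```

```bash
python3 - <<'E'
from h import *
np.set_printoptions(precision=4,suppress=True)
s,im=snap("wrist","w15"); print(s['tool_pos'],s['force'],s['torque'],s['time'])
s2,i2=snap("side","s15")
cv2.imwrite("pics/sw15.png",cv2.resize(cv2.hconcat([im[40:260,210:430,::-1],cv2.resize(i2[80:190,270:380,::-1],(220,220))]),None,fx=1.8,fy=1.8,interpolation=cv2.INTER_CUBIC))
E
```

```text
[0.4996 0.1256 0.0049] [-4.0041 -0.3461  5.4667] [-0.0508  0.504   0.0027] 20.7
```

View pics/sw15.png

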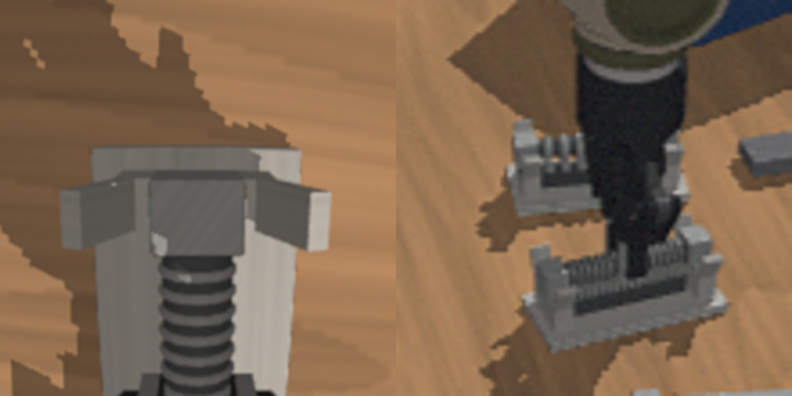

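Emit:
jog_arm --pt "0.22 0 0 0 0" --pt "0.26 0 0 0 0" --pt "0.32 0 0 0 0" --pt "0.4 0 0 0 0" --pt "0.5 0 0 0 0" --pt "0.5 0 0 0 0" --pt "0.5 0 0 -0.02 0" --pt "0.5 0 0 -0.06 0" --pt "0.5 0 0 -0.1 0" --pt "0.5 0 0 -0.13 0"

```text
time: 21.8
tool_pos: [0.4998, 0.1256, 0.1368]
ee_rot: [-0.152, 3.136, -0.0]
force: [0.0, -0.0, -1.0]
opening: 0.0426
```

Emit:
jog_arm --pt "0.5 -0.02 0.03 -0.02 0" --pt "0.5 -0.05 0.06 -0.04 0" --pt "0.5 -0.08 0.08 -0.04 0" --pt "0.5 -0.09 0.08 -0.04 0" --pt "0.5 -0.09 0.08 -0.04 0" --pt "0.5 -0.09 0.08 -0.04 0" --pt "0.5 -0.09 0.08 -0.04 0"

```text
time: 22.5
tool_pos: [0.5807, 0.2135, 0.1744]
ee_rot: [0.151, -3.138, 0.0]
force: [0.1, -0.0, 0.2]
opening: 0.043
```

```bash
python3 - <<'E'
from h import *
np.set_printoptions(precision=4,suppress=True)
s,im=snap("wrist","w16"); print(s['tool_pos'],s['force'],s['time'],s['opening'],s['qvel'])
s2,i2=snap("side","s16")
cv2.imwrite("pics/s16z.png",cv2.resize(i2[90:200,270:400,::-1],None,fx=5,fy=5,interpolation=cv2.INTER_CUBIC))
E
```

```text
[0.5807 0.2135 0.1744] [ 0.0622 -0.0324  0.1819] 22.5 0.042965545004612145 [-0.0016 -0.0029 -0.0022  0.0008  0.0018 -0.001 ]
```

View pics/w16.png

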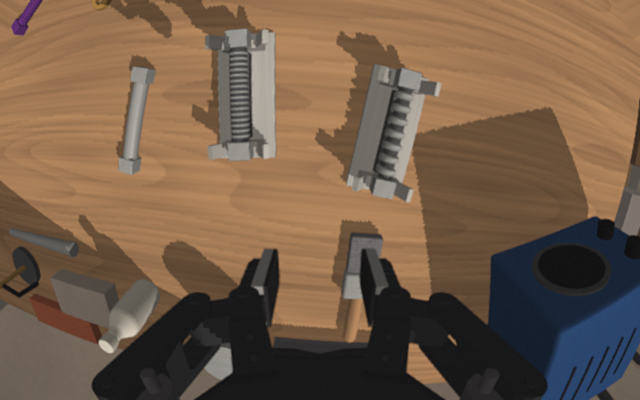

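View pics/s16z.png

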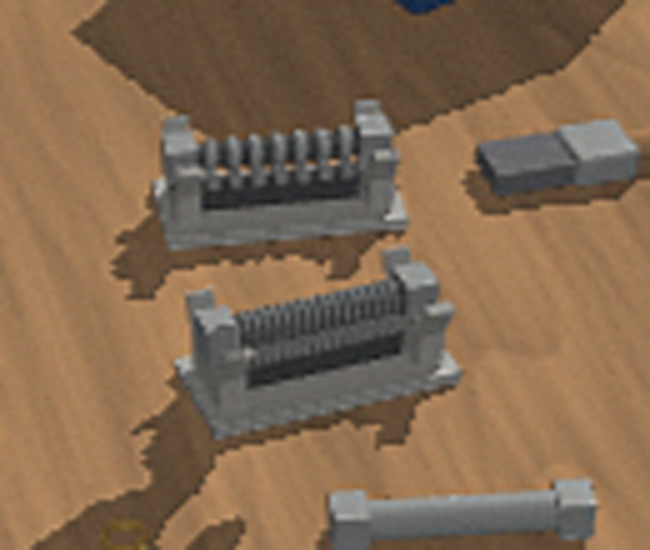

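```bash
python3 - <<'E'
import cv2
a=cv2.imread("pics/w16.png")
cv2.imwrite("pics/g16.png",cv2.resize(cv2.hconcat([a[20:170,195:290],a[55:205,340:450]]),None,fx=3.8,fy=3.8,interpolation=cv2.INTER_CUBIC))
E
```

```text
(no output)
```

View pics/g16.png

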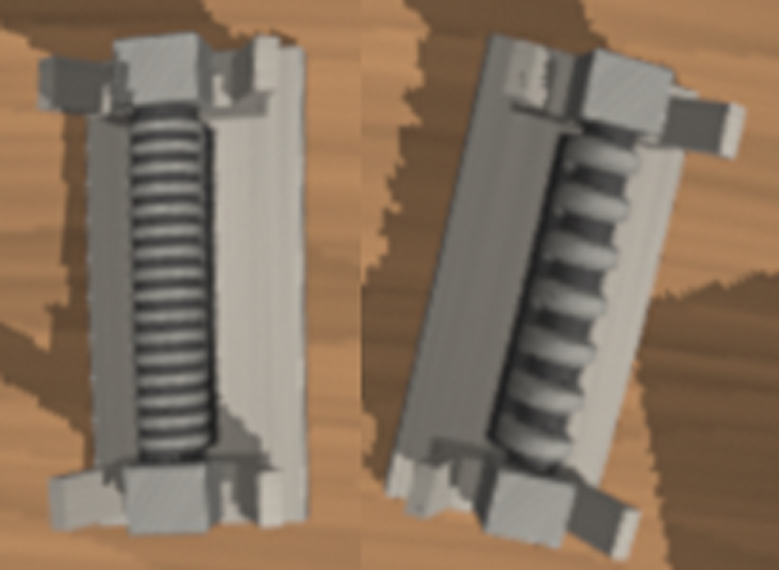

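```bash
python3 - <<'E'
from h import *
import pickle
np.set_printoptions(precision=4,suppress=True)
st=pickle.load(open("pics/w16.st","rb"))
def f(p,off,z): return onz("wrist",np.array(p)/3.8+off,z,st)
for n,off,w,b in [("fine",[195,20],[(45,60),(45,108),(265,38),(268,92),(55,478),(62,530),(265,470),(268,525)],[(156,38),(170,533)]),
 ("coarse",[340-95,55],[(515,42),(510,95),(740,105),(730,155),(425,455),(415,512),(632,510),(622,560)],[(636,60),(523,538)])]:
    W=f(w,off,.051); B=f(b,off,.052); d=B[0]-B[1]; L=np.linalg.norm(d); u=d/L; v=np.array([-u[1],u[0],0]); m=B.mean(0)
    wm=W.mean(0); dw=W[:4].mean(0)-W[4:].mean(0)
    print(n,"screw mid",m,"len",L,"gauge mid",wm,"saddle sep",np.linalg.norm(dw),"offset along/across mm",(m-wm)@u*1000,(m-wm)@v*1000,"ang diff",np.degrees(np.arctan2(d[1],d[0])-np.arctan2(dw[1],dw[0])))
E
```

```text
fine screw mid [0.4976 0.1264 0.052 ] len 0.1288492175999737 gauge mid [0.4981 0.1247 0.051 ] saddle sep 0.11127007629413005 offset along/across mm 0.27347463441863257 -1.7256393734515927 ang diff 0.7358411392471493
coarse screw mid [0.5215 0.2847 0.052 ] len 0.1288014042861629 gauge mid [0.5228 0.2841 0.051 ] saddle sep 0.11104220268682392 offset along/across mm 1.366471678213174 -0.4173869061523969 ang diff 0.47535181559160594
```

Both screws sit level in their saddles, centred within about 1.5 mm, and the arm is clear. I'm handing in.

```bash
python3 -c "
from rig import order,telemetry
print(telemetry.state()['time']); print(order.job_done())"
```

```text
22.6
the job is handed in; nothing more can be done
None
```

I laid the coarse screw in the wide-notched gauge, then the fine screw in the narrow-notched gauge. I lowered each until the wrist force showed contact and then opened the fingers slowly. I handed the job in at 22.6 s with the gripper clear of everything.

- **Last checks:** From the wrist picture, the fine screw is about 0.3 mm off centre lengthwise and 1.7 mm sideways. The coarse screw is about 1.4 mm off lengthwise and 0.4 mm sideways. Both are within 1° of the gauge axis, and I read these off by eye to about 1 mm. The side view shows all four square ends down between the saddle walls and both screws level. I did not correct the remaining 1–2 mm.
- **Disagreement:** The fingertips turned out to be roughly 20–30 mm behind the reported TCP, not at it. My first close went shut above the coarse screw without moving it. The second held only its upper flank, so I let go and gripped 11 mm deeper. The depth that worked was a TCP height of about -26 mm, with no contact force while lowering.

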